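# Lock the bench polishing drill on

### The arm

A 6-joint arm with a two-finger parallel gripper is mounted at the origin on the work surface. World frame = base frame: x ahead of the robot, y to its left, z up, the work surface at z = 0. Lengths are in m, angles in degrees, forces in N, time in s.
With the tool pointing down it reaches from about 0.3 to 0.875 m from the base axis. Payload 6.4 kg.
Tool frame: the origin (TCP) lies at the centre of the arm's flange, where the gripper is bolted on; the fingertips stand 173 mm ahead of it and the grasp point (between the pads) lies 155 mm ahead of it; x points along the fingers, y is the direction in which the jaws open and shut, and the axes are right-handed (so a half turn about x gives the same grasp; the last joint's range is limited). The gripper opens to 85 mm and grips with 20 to 120 N. Pads are 22 mm wide; open, the fingers measure 114 mm over their backs; the gripper's body (76 mm by 85 mm) begins 54 mm behind the grasp point. The pads swing forward as they close: fully open they stand 13 mm farther back than shut.
Start: joints at [55.331, 10.359, 92.074, -0, 77.567, -11.82], TCP at [0.223, 0.53, 0.405] pointing down, gripper open.
Joint ranges: [-171.53, 171.53], [-51.25, 118.39], [17.06, 147.69], [-65.23, 245.23], [0, 150.52], [-178.68, 178.68]. Speed limits (degrees/s): [147.25, 147.25, 172.46, 180, 180, 180].

### API

Orientations are given as [roll, pitch, yaw] about the fixed x, y, z axes, in that order (R = Rz(yaw) Ry(pitch) Rx(roll)).
In Python, from rig import * gives the robot as it stands.
- The arm moves only by the tool servo_tool, never from a script. Its argument "rows" is a list of rows, each an object of numbers: "hand": the closure, from -1 (fully open) to 1 (shut); "x", "y", "z": the shift along the tool's x, y, z in cm; "rx", "ry", "rz": the turn, a rotation vector about the tool's x, y, z in degrees. A call has 1 to 10 rows; each row is the pose to reach, as a shift and turn from the pose commanded when the call began, along the tool's axes at that moment; what a row does not reach only later rows make up. A row lasts 1/8 s, in which the tool goes at most 62.5 mm and 10.7 degrees, less where a joint would pass 70% of its speed; a pose out of reach is approached as far as the arm can. A call with a gripper value outside its range is refused whole. The fingers move at their own pace and stop on an object; "grip_force" is the grip in N (left out, the last holds). Time passes only in rows, so rows that repeat a pose let the fingers close. It gives the time, the measured TCP pose, the force and the opening at its end, in the units of the state.
- get_obs(): the state, without advancing time (a new reading comes with each control period).
- read_camera(name): name is "scene" or "top" or "wrist"; returns (picture, depth): 400x640x3 uint8, red, green, blue; 400x640 float32, m along the optical axis (not along the pixel's ray), 0 where there is no reading.
- calibration(name): a dict with "fx", "fy", "cx", "cy" (pixels), "rvec" (rotation vector, rad) and "tvec" (3), from world to camera coordinates, as OpenCV has them. Camera axes: x right, y down, z forward; pixel columns grow to the right and rows downward; lengths in m; the calibration is good to about 2 mm. A picture is of the moment at which its call begins: read the wrist's pose just before it. calibration takes no time and is no camera call; for the wrist camera it gives the pose at the moment of the call.
- job_done(): hands the job in, once; it reports no verdict.
The state is a dict: "time": time; "q": joint angles; "joint_velocities": joint speeds; "effort": joint torques, N m; "ee_pos": TCP position; "eef_rot": TCP orientation; "ft_force": force on the tool from outside, world axes, zero at the start; "moment": the same for the moment, N m; "gripper_width": finger opening in m.
Only numpy, scipy, OpenCV 4.12 (cv2) and the standard library are available. Lean on these libraries where they do the work, as an engineer would, in place of code of your own. Each camera call takes 0.05 s, during which the arm holds its last target.

### The job

Get the polishing drill in the bench stand running hands-free: squeeze its trigger right in, push the lock-on button on the side of the handle home while you hold the trigger, then ease the trigger until the lock catches it, and let go. Keep off the chuck and its felt cone, and leave the centre cap, the polish bottle and the paste jar where they are.

Things in the scene. Friction and masses are not known exactly. Their poses are not given: they have to be found in the camera images.
- drill: Red corded pistol drill clamped level in a blue bench stand; fixed. Origin on the bench straight below the drill's axis, which is 135 mm up. x runs along the drill from chuck to rear, z up. The handle sticks out level to -y, as if the drill lay on its side: trigger on the handle's chuck side (facing -x), lock-on button on the handle's top face.
- handle_mid (a point): Middle of the handle, at x 30, y -85, z 135 mm of the drill. The handle is 50 mm deep (x 5 to 55 mm) and 31 mm high (z 119.5 to 150.5 mm), with rounded edges, and ends at y -154 mm. A grey socket block, 45 mm high, stands on the bench at x 260, y -190 mm of the drill, with the drill's lead to it.
- clamp_mid (a point): Centre of the blue clamp ring, on the drill's axis at x -74 mm of the drill: ring radius 31 mm, 24 mm long, two ears and a tommy bar on its +y side. Along the axis: motor housing radius 34 mm (x -10 to 112 mm), gear case radius 30 mm (x -60 to -10), chuck radius 20 mm (x -144 to -104). The stand's foot is 12 mm high, 90 mm wide, x -138 to -3 mm.
- trigger (a joint): Dark grey sprung trigger, m: 0 = out, 0.009 = squeezed right in to its stop; it slides level into the handle, along the drill's +x. Its spring pushes back with about 3 N when out and 9 N at the stop. The drill runs while it is in by more than about 3 mm. Held by the lock it stays at about 0.005.
- trigger_mid (a point): Centre of the trigger's rounded bar: radius 10 mm (20 mm high), 42 mm long along the handle (the drill's y), level; its foremost line is 10 mm to the chuck side (-x of the drill) of this point. It moves with the trigger. Out, it is at x 0, y -66, z 135 mm of the drill.
- lock_button (a joint): Lock-on button, m: 0 = out, 0.006 = home; slides straight down. Spring 1.5 N out, 4 N home. It goes in only while the trigger is in by over 7.3 mm (else blocked after 0.3 mm). If held home while the trigger is eased, the trigger catches at about 5 mm and the catch keeps the button at 0.0053 to 0.0058, both let go. Squeezing the trigger right in again frees the button, which springs out.
- lock_button_top (a point): Centre of the flat top of the off-white round lock-on button, 14 mm in diameter, on top of the handle. Out, it stands 7.5 mm proud of the handle's top face; home, 1.5 mm. It lies 40 mm behind (drill's +x) trigger_mid of a trigger that is out, at the same y: x 40, y -66, z 158 mm of the drill when out.
- spindle (a joint): Turn of the chuck and felt cone about the drill's axis, rad. Still while the trigger is out; once the drill runs it grows by about 12 rad each second.
- felt_cone: Steel chuck with the cream felt polishing cone (green streak) that it holds, pointing to the drill's -x: cone x -208 (tip) to -162 mm of the drill, up to 40 mm across. Both turn when the drill runs: keep off them. This entry's origin lies on the drill's axis at x 0 of the drill and turns with the cone.
- centre_cap_mid (a point): Bystander: red metal wheel centre cap, 60 mm in diameter, 18 mm high, lying on the bench on the trigger's side of the handle. The point is its centre, half-way up.
- polish_bottle_mid (a point): Bystander: small bottle of polish, 42 mm in diameter, 100 mm high, standing on the other side of the handle from the trigger. The point is its centre, half-way up.
- paste_jar_mid (a point): Bystander: jar of polishing paste, 68 mm in diameter, 45 mm high, on the far side of the drill from the handle. The point is its centre, half-way up.

How it is judged (in metres and radians):
On the way, in this order (a step that is already met when the one before it is completed fails the run):
1. the trigger is squeezed right in (more than 6.8 of 9 mm) (value of joint trigger above 0.0068 m).
2. the lock-on button is pushed in (more than 4 of 6 mm) while the trigger is still squeezed (more than 6 of 9 mm) (value of joint lock_button above 0.004 m and value of joint trigger above 0.006 m).
At the end, for the whole second after the job is handed in: The drill runs hands-free: the trigger is held by its lock at 4 to 6.6 mm in, the button stays in by more than 4.5 mm, and the spindle turns at more than 5 rad/s (value of joint trigger between 0.004 and 0.0066 m and value of joint lock_button above 0.0045 m and velocity of joint spindle above 5 rad/s); the robot touches nothing.
It fails at once if the arm or the fingers touch the chuck or its felt cone with more than 1 N (contact force between any of the arm, the fingers and felt_cone above 1 N).
It fails at once if the centre cap, the polish bottle or the paste jar is moved by more than 15 mm (distance of any of centre_cap_mid, polish_bottle_mid, paste_jar_mid from where it was at the start of the episode above 0.015 m).
It also fails if it takes over 38 s, if anything falls off the work surface, if the arm or the gripper's body presses on something with over 40 N, if the wrist force passes 120 N, or if a joint passes its speed limit or range.

## Working session

There is one attempt and no reset: what is moved stays moved. The work goes in short steps, Python scripts to look and compute and a tool call to move; the robot and the scene stay as the last step left them, time stands still between calls to the robot, and variables do not carry over. Pictures are saved under pics/ and viewed, and the job is handed in when it is done.

Besides the shell and the picture viewer there is one more tool, called after "Call:" as name(argument=value, ...) on one line, values as JSON. servo_tool: Moves the arm, as the interface text tells. Its arguments: {"type":"object","properties":{"rows":{"type":"array"},"grip_force":{"type":"number"}},"required":["rows"]}

```bash
ls; mkdir -p pics
python3 - <<'E'
from rig import *
import cv2,numpy as np
o=get_obs();print(o)
for n in ["scene","top","wrist"]:
    c=calibration(n);p,d=read_camera(n)
    np.savez(f"pics/{n}0.npz",p=p,d=d,**{k:np.array(v) for k,v in c.items()})
    cv2.imwrite(f"pics/{n}0.png",p[:,:,::-1])
    R=cv2.Rodrigues(np.array(c["rvec"],float))[0];print(n,c["fx"],-R.T@np.array(c["tvec"]),R[2])
E
```

```text
pics
{'time': 0.0, 'q': array([ 5.53319062e+01,  1.04022915e+01,  9.21312362e+01, -4.69028511e-04,
        7.75655106e+01, -1.18192257e+01]), 'joint_velocities': array([-0.07142516,  0.18647483, -0.01624477, -0.05412276,  0.02058719,
        0.07662605]), 'effort': array([ 1.60292329e-04, -4.44881451e+01, -3.51332009e+01, -3.69381632e-04,
        8.94350029e-03,  3.08023516e-05]), 'ee_pos': array([0.22310784, 0.52968508, 0.40378351]), 'eef_rot': array([-101.55435066,   89.90096068, -124.40311734]), 'ft_force': array([0.26834313, 1.02927169, 0.19034111]), 'moment': array([ 0.00172824,  0.04586798, -0.01363573]), 'gripper_width': 0.08543399089128964}
scene 393.0423514229679 [0.94828306 0.1890728  0.74652094] [-0.46207768 -0.24364858 -0.85271307]
top 363.4110422778548 [0.5872787  0.01676465 0.75635473] [ 0.03552642 -0.05881484 -0.99763655]
wrist 326.0602851632342 [0.16034739 0.5563897  0.37414337] [ 0.2442413  -0.10372654 -0.96415092]
```

View pics/scene0.png

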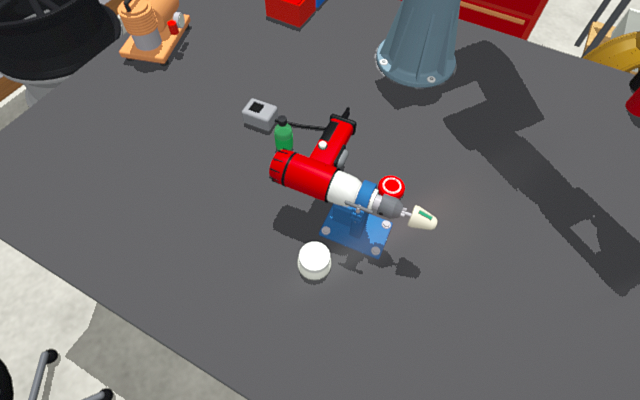

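View pics/top0.png

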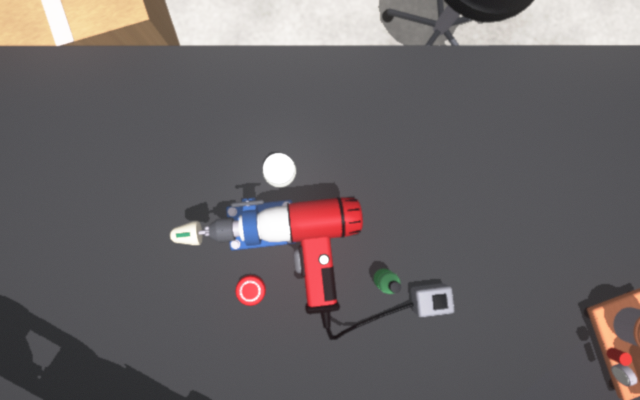

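View pics/wrist0.png

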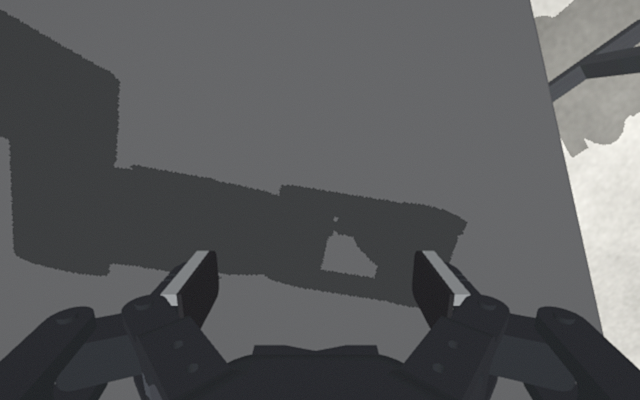

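The scene camera shows the robot base at the top, the handle pointing toward it, and the white button at about (322,145). In the top view the button is at (323,259), the cone tip at (172,235), the trigger at (298,260) and the cap at (250,291). Next I'll measure these.

```bash
cat > h.py <<'E'
import numpy as np,cv2
def load(n):
    z=np.load(f"pics/{n}.npz");return z
def cam(z):
    R=cv2.Rodrigues(z["rvec"].astype(float))[0];return R,-R.T@z["tvec"].reshape(3)
def ray(z,u,v):
    R,c=cam(z);d=R.T@np.array([(u-z["cx"])/z["fx"],(v-z["cy"])/z["fy"],1.]);return c,d
def plane(z,u,v,h):
    c,d=ray(z,u,v);return c+d*(h-c[2])/d[2]
def tri(a,b):
    A=[];y=[]
    for c,d in (a,b):
        d=d/np.linalg.norm(d);P=np.eye(3)-np.outer(d,d);A.append(P);y.append(P@c)
    x=np.linalg.lstsq(np.vstack(A),np.hstack(y),rcond=None)[0]
    return x,[np.linalg.norm(np.cross(x-c,d/np.linalg.norm(d))) for c,d in (a,b)]
E
python3 - <<'E'
from h import *
def blob(p,box,f):
    x0,y0,x1,y1=box;s=p[y0:y1,x0:x1].astype(int);m=f(s).astype(np.uint8)
    n,l,st,c=cv2.connectedComponentsWithStats(m)
    k=1+np.argmax(st[1:,4]);return c[k]+[x0,y0],st[k,4],st[k]
T=load("top0");S=load("scene0")
W=lambda s:s.min(2)>150
red=lambda s:(s[...,0]>120)&(s[...,1]<70)
bt=blob(T["p"],(314,250,334,270),W);bs=blob(S["p"],(314,137,331,154),W)
print("button",bt,bs,tri(ray(T,*bt[0]),ray(S,*bs[0])))
print("plane",plane(T,*bt[0],.158),plane(S,*bs[0],.158))
# cone tip / red housing via colours
for n,Z,box in (("T",T,(165,215,210,250)),("S",S,(400,200,445,235))):
    c=blob(Z["p"],box,lambda s:(s[...,0]>150)&(s[...,1]>140));print(n,"cone",c, plane(Z,*c[0],.135))
# handle: red contour in top
p=T["p"].astype(int);m=((p[...,0]>100)&(p[...,1]<60)).astype(np.uint8)
for v in (250,265,275,285,295):
    xs=np.where(m[v,290:345])[0]+290;print(v,xs.min(),xs.max(),plane(T,xs.min(),v,.14)[:2],plane(T,xs.max(),v,.14)[:2])
for u in (345,330,310,300,):
    ys=np.where(m[190:250,u])[0]+190;print(u,ys.min(),ys.max(),plane(T,u,ys.min(),.14)[:2])
cap=blob(T["p"],(230,270,270,310),red);print("cap",plane(T,*cap[0],.018))
j=blob(T["p"],(255,145,305,192),W);print("jar",plane(T,*j[0],.045))
for n,Z,b in(("T",T,(290,240,345,280)),("S",S,(300,110,370,180))):
    x0,y0,x1,y1=b;i=Z["p"][y0:y1,x0:x1,::-1];cv2.imwrite(f"pics/z{n}.png",cv2.resize(i,None,fx=8,fy=8,interpolation=0))
E
```

```text
button (array([323.51351351, 259.31081081]), np.int32(74), array([ 5,  5, 10, 10, 74], dtype=int32)) (array([322.28888889, 143.86666667]), np.int32(45), array([ 5,  4,  8,  7, 45], dtype=int32)) (array([ 0.51458477, -0.02654565,  0.15529464]), [np.float64(0.0003743297608977834), np.float64(0.00037432976089805394)])
plane [ 0.51475127 -0.02601446  0.158     ] [ 0.51672725 -0.02589655  0.158     ]
T cone (array([187.91181989, 233.91744841]), np.int32(533), array([  5,   7,  39,  24, 533], dtype=int32)) [0.56226578 0.1985598  0.135     ]
S cone (array([419.68937876, 218.24849699]), np.int32(499), array([  0,   5,  38,  25, 499], dtype=int32)) [0.56412293 0.19643091 0.135     ]
250 302 330 [0.52948107 0.00862706] [ 0.52787669 -0.0387762 ]
265 303 332 [0.50425752 0.00762009] [ 0.50248168 -0.04142129]
275 305 322 [0.48739528 0.00470729] [ 0.48631156 -0.02397416]
285 306 323 [0.47062275 0.00348019] [ 0.46949483 -0.02517996]
295 307 324 [0.45387891 0.00225518] [ 0.45270693 -0.02638369]
345 198 235 [ 0.61543091 -0.06711139]
330 199 249 [ 0.61438359 -0.0413489 ]
310 201 237 [ 0.61186251 -0.00716729]
300 202 243 [0.61060838 0.00983673]
cap [0.45031809 0.11067804 0.018     ]
jar [0.67850859 0.04846375 0.045     ]
```

Run:
```python
from h import *
a=cv2.imread("pics/zT.png");b=cv2.imread("pics/zS.png")
cv2.imwrite("pics/zz.png",np.hstack([cv2.resize(a,(400,300)),cv2.resize(b,(400,400))[:300]]))
```

```text
(no output)
```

View pics/zz.png

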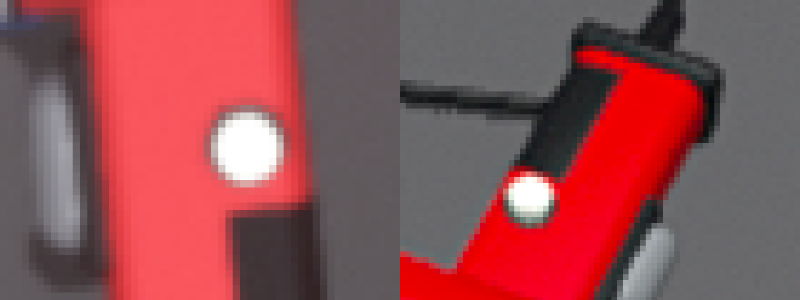

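Two views put the button at about (0.515, -0.026, 0.156). The drill's +x has a yaw of about -85.2°, and the cone position agrees to 1 mm. I'll tilt the hand about 30° in the drill's xz plane so the lower fingertip pushes the trigger and the higher one pushes the button. Now the pre-pose.

```bash
cat >> h.py <<'E'
from scipy.spatial.transform import Rotation as Ro
a=np.radians(-85.2);XD=np.array([np.cos(a),np.sin(a),0]);YD=np.array([-np.sin(a),np.cos(a),0]);ZD=np.array([0,0,1.])
BUT=np.array([.5153,-.0262,0]);O=BUT-XD*.040+YD*.066   # drill origin
def W(p): p=np.array(p)/1000.;return O+XD*p[0]+YD*p[1]+ZD*p[2]
def D(w): w=np.array(w)-O;return 1000*np.array([w@XD,w@YD,w[2]])
def Rtool(t,s):
    t=np.radians(t);d=np.sin(t)*XD-np.cos(t)*ZD;u=(np.cos(t)*XD+np.sin(t)*ZD)*s
    return np.column_stack([d,u,np.cross(d,u)])
def cur(o): return np.array(o["ee_pos"]),Ro.from_euler("xyz",o["eef_rot"],degrees=True).as_matrix()
E
python3 - <<'E'
from rig import *
from h import *
o=get_obs();p,R=cur(o);print(R)
for s in(1,-1):
    T=Rtool(30,s);rel=R.T@T
    # mid between tips final: B(42,-72,152) A=B-47u
    u=T[:,1]*s; B=W([42,-72,152]);mid=B-.0235*u;tcp=mid-T[:,0]*(.168+.09)
    print(s,tcp,"shift cm",R.T@(tcp-p)*100,"rotvec",Ro.from_matrix(rel).as_rotvec(degrees=True))
E
```

```text
[[-7.84315484e-04  3.88312622e-01  9.21527369e-01]
 [-1.13144108e-03  9.21526718e-01 -3.88313310e-01]
 [-9.99999052e-01 -1.34721406e-03 -2.83414823e-04]]
1 [0.49699098 0.12013275 0.36368455] shift cm [  4.05356546 -27.10677314  41.14170748] rotvec [147.81818302 -39.50658452   9.79054626]
-1 [0.49699098 0.12013275 0.36368455] shift cm [  4.05356546 -27.10677314  41.14170748] rotvec [-26.99957029  -7.27068214 -29.33848745]
```

Call:
servo_tool(rows=[{"hand": -0.1, "x": -3, "y": -3, "z": 4.5, "rx": -5, "ry": -1, "rz": -5}, {"hand": -0.1, "x": -4, "y": -6, "z": 9, "rx": -9, "ry": -2, "rz": -10}, {"hand": -0.1, "x": -4, "y": -9, "z": 14, "rx": -14, "ry": -4, "rz": -15}, {"hand": -0.1, "x": -4, "y": -12, "z": 18, "rx": -18, "ry": -5, "rz": -20}, {"hand": -0.1, "x": -4, "y": -15, "z": 23, "rx": -23, "ry": -6, "rz": -25}, {"hand": -0.1, "x": -4, "y": -18, "z": 28, "rx": -27, "ry": -7.3, "rz": -29.3}, {"hand": -0.1, "x": -3, "y": -21, "z": 32, "rx": -27, "ry": -7.3, "rz": -29.3}, {"hand": -0.1, "x": -1, "y": -24, "z": 37, "rx": -27, "ry": -7.3, "rz": -29.3}, {"hand": -0.1, "x": 2, "y": -27, "z": 41, "rx": -27, "ry": -7.3, "rz": -29.3}, {"hand": -0.1, "x": 2, "y": -27, "z": 41, "rx": -27, "ry": -7.3, "rz": -29.3}], grip_force=60)

```text
time: 1.4
ee_pos: [0.4965, 0.119, 0.3819]
eef_rot: [-90.4, 60.1, -85.8]
ft_force: [-1.3, 0.4, 0.4]
gripper_width: 0.0469
```

```bash
cat > snap.py <<'E'
import sys
from rig import *
from h import *
tag=sys.argv[1]
o=get_obs();p,R=cur(o);print(o["time"],p,R[:,0],R[:,1],o["ft_force"],o["gripper_width"],np.round(o["q"],1))
for n in sys.argv[2:]:
    c=calibration(n);i,d=read_camera(n)
    np.savez(f"pics/{n}{tag}.npz",p=i,d=d,ee=p,R=R,**{k:np.array(v) for k,v in c.items()})
    cv2.imwrite(f"pics/{n}{tag}.png",i[:,:,::-1])
E
python3 snap.py 1 wrist scene top
```

```text
1.4 [0.49651844 0.11898256 0.3818644 ] [ 0.03630162 -0.49761428 -0.86663846] [-0.07023949  0.86379486 -0.49892369] [-1.30629834  0.44728218  0.37061275] 0.0468994336845509 [  8.4   6.7 101.3 -30.8  76.5 -77.6]
```

View pics/wrist1.png

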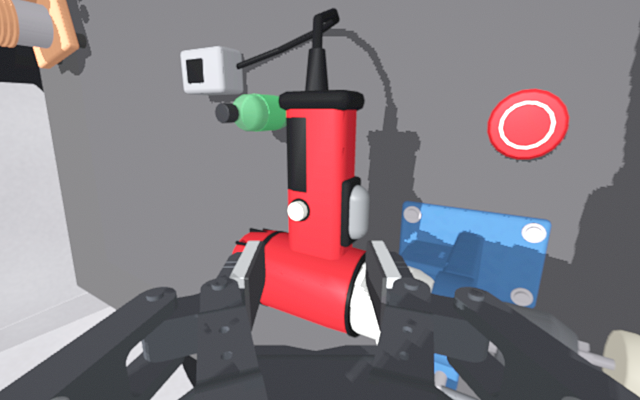

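View pics/scene1.png

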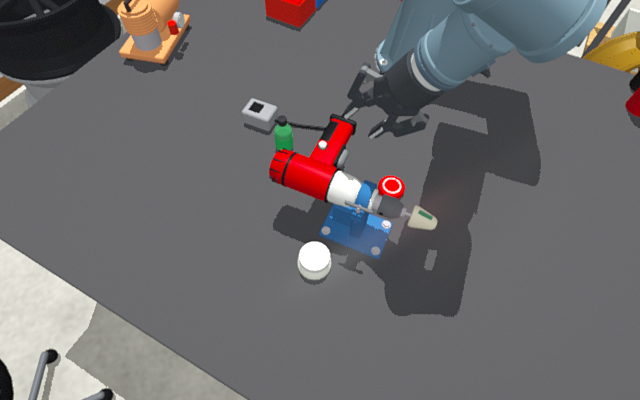

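The wrist view shows the button at (297,210), the trigger at (357,210), and the fingertips at about (247,245) and (385,245). I'll locate the tips in the tool frame from depth and refine the button position.

Run:
```python
from h import *
Z=load("wrist1");S=load("scene0");T=load("top0")
p=Z["p"].astype(int);d=Z["d"]
def tool(u,v):
    c,r=ray(Z,u,v);w=c+r*d[v,u];return Z["R"].T@(w-Z["ee"])*1000
for v in range(236,300,6):
    print(v,[(u,d[v,u].round(3),tool(u,v).round(0)) for u in (240,250,258,262,366,371,378,388,396) if 0<d[v,u]<.2])
m=((p[200:222,285:310].min(2)>150)).astype(np.uint8);n,l,st,c=cv2.connectedComponentsWithStats(m);k=1+np.argmax(st[1:,4]);b=c[k]+[285,200];print("but",b,st[k])
print(plane(Z,*b,.158), D(plane(Z,*b,.158)))
c,r=ray(Z,*b);print("depth",c+r*d[int(b[1]),int(b[0])])
print(tri(ray(Z,*b),ray(T,323.5,259.3)),tri(ray(Z,*b),ray(S,322.3,143.9)))
# trigger foremost
for v in (200,210,220):
    print([(u,p[v,u].tolist(),D(ray(Z,u,v)[0]+ray(Z,u,v)[1]*d[v,u]).round(0)) for u in range(344,374,4)])
i=Z["p"][190:300,200:440,::-1];cv2.imwrite("pics/zw.png",cv2.resize(i,(800,366)))
```

```text
236 []
242 [(250, np.float32(0.145), array([164., -29., -11.])), (258, np.float32(0.145), array([164., -25., -11.])), (262, np.float32(0.145), array([165., -23., -11.])), (371, np.float32(0.146), array([165.,  25., -11.])), (378, np.float32(0.146), array([165.,  28., -11.]))]
248 [(250, np.float32(0.139), array([158., -27., -11.])), (258, np.float32(0.138), array([158., -24., -11.])), (262, np.float32(0.143), array([162., -23., -10.])), (371, np.float32(0.138), array([157.,  24., -12.])), (378, np.float32(0.139), array([158.,  27., -11.]))]
254 [(240, np.float32(0.141), array([159., -32.,  -8.])), (250, np.float32(0.132), array([151., -26., -12.])), (258, np.float32(0.133), array([152., -23., -11.])), (262, np.float32(0.143), array([161., -23.,  -7.])), (366, np.float32(0.152), array([169.,  24.,  -3.])), (371, np.float32(0.137), array([156.,  24., -10.])), (378, np.float32(0.133), array([152.,  26., -11.])), (388, np.float32(0.133), array([152.,  30., -11.])), (396, np.float32(0.143), array([161.,  36.,  -7.]))]
260 [(240, np.float32(0.126), array([145., -29., -12.])), (250, np.floa
[... 4052 characters left out ...]
52, [202, 206, 210], array([ -1., -71., 144.])), (356, [194, 199, 202], array([ -5., -72., 145.])), (360, [180, 184, 189], array([ -7., -72., 143.])), (364, [155, 159, 163], array([ -9., -71., 141.])), (368, [108, 111, 114], array([-10., -70., 135.])), (372, [88, 88, 91], array([ 34., -28.,   1.]))]
[(344, [50, 51, 56], array([  4., -63., 147.])), (348, [77, 79, 83], array([  0., -64., 148.])), (352, [201, 205, 209], array([ -2., -64., 147.])), (356, [193, 197, 201], array([ -5., -64., 146.])), (360, [178, 182, 187], array([ -7., -64., 143.])), (364, [153, 157, 161], array([-10., -64., 141.])), (368, [100, 101, 105], array([ -9., -61., 133.])), (372, [86, 87, 91], array([ 34., -15.,  -0.]))]
```

View pics/zw.png

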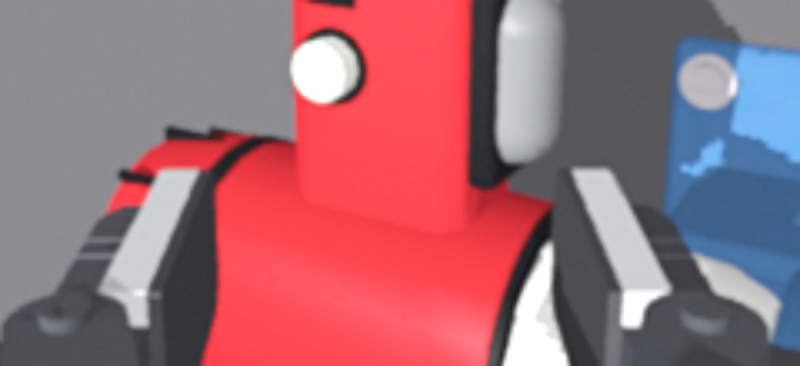

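```bash
cat > goto.py <<'E'
import sys
from rig import *
from h import *
# B corner target in drill mm (x y z), tilt 30
b=[float(v) for v in sys.argv[1:4]]
o=get_obs();p,R=cur(o);F=.170;hw=o["gripper_width"]/2
T=Rtool(30,-1)
B=p+R[:,0]*F-R[:,1]*hw;A=p+R[:,0]*F+R[:,1]*hw
print("t",o["time"],"B now",D(B).round(1),"A now",D(A).round(1),"w",o["gripper_width"],"f drill",[round(float(o["ft_force"]@k),1) for k in(XD,YD,ZD)])
tcp=W(b)-T[:,0]*F+T[:,1]*hw
print("shift cm",(R.T@(tcp-p)*100).round(2),"rot",Ro.from_matrix(R.T@T).as_rotvec(degrees=True).round(2))
for n,k in(("XD",XD),("YD",YD),("ZD",ZD)):print(n,"per 1mm cm",(R.T@k*.1).round(3))
E
python3 goto.py 27 -71 162
```

```text
t 1.55 B now [ -4.4 -72.4 249.3] A now [-45.2 -72.4 225.9] w 0.04699506931441552 f drill [0.2, 0.4, 0.7]
shift cm [9.14 1.66 0.15] rot [-0.04  0.08 -0.11]
XD per 1mm cm [ 0.05  -0.087 -0.   ]
YD per 1mm cm [0.  0.  0.1]
ZD per 1mm cm [-0.087 -0.05   0.   ]
```

Call:
servo_tool(rows=[{"hand": -0.1, "x": 3, "y": 1.66, "z": 0.15}, {"hand": -0.1, "x": 5, "y": 1.66, "z": 0.15}, {"hand": -0.1, "x": 7, "y": 1.66, "z": 0.15}, {"hand": -0.1, "x": 8.3, "y": 1.66, "z": 0.15}, {"hand": -0.1, "x": 9.1, "y": 1.66, "z": 0.15}, {"hand": -0.1, "x": 9.1, "y": 1.66, "z": 0.15}, {"hand": -0.1, "x": 9.1, "y": 1.66, "z": 0.15}])

```text
validation failed for argument at $.ro...
```

```bash
python3 goto.py 40 -71 162; python3 snap.py 2 wrist scene
```

```text
t 1.55 B now [ -4.4 -72.4 249.3] A now [-45.2 -72.4 225.9] w 0.04699506931441552 f drill [0.2, 0.4, 0.7]
shift cm [9.79 0.53 0.15] rot [-0.04  0.08 -0.11]
XD per 1mm cm [ 0.05  -0.087 -0.   ]
YD per 1mm cm [0.  0.  0.1]
ZD per 1mm cm [-0.087 -0.05   0.   ]
1.55 [0.49613758 0.12225991 0.3849764 ] [ 0.04314285 -0.49653124 -0.86694603] [-0.07177464  0.86397136 -0.49839934] [ 0.43651774 -0.13941545  0.68695376] 0.04699506931441552 [  8.7   6.5 101.2 -30.7  76.6 -77.6]
```

View pics/wrist2.png

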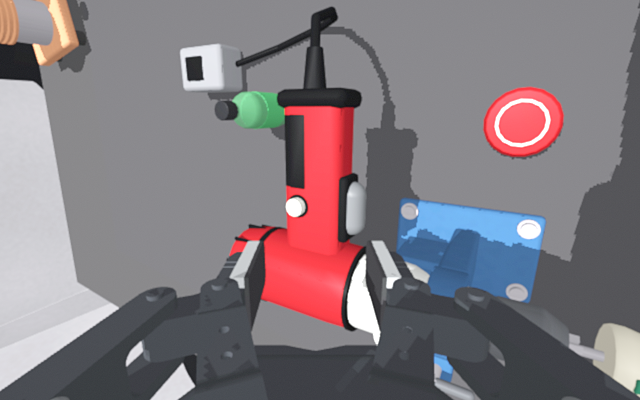

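The call was refused, probably because of the two-decimal numbers. I'll use rounder numbers.

Call:
servo_tool(rows=[{"hand": -0.1, "x": 3, "y": 1.7, "z": 0.1}, {"hand": -0.1, "x": 5, "y": 1.7, "z": 0.1}, {"hand": -0.1, "x": 7, "y": 1.7, "z": 0.1}, {"hand": -0.1, "x": 8.3, "y": 1.7, "z": 0.1}, {"hand": -0.1, "x": 9.1, "y": 1.7, "z": 0.1}, {"hand": -0.1, "x": 9.1, "y": 1.7, "z": 0.1}, {"hand": -0.1, "x": 9.1, "y": 1.7, "z": 0.1}])

```text
validation failed for argument at $.ro...
```

```bash
python3 - <<'E'
from h import *
Z=load("wrist2");T=load("top0")
p=Z["p"].astype(int)
m=((p[195:222,283:310].min(2)>150)).astype(np.uint8);n,l,st,c=cv2.connectedComponentsWithStats(m);k=1+np.argmax(st[1:,4]);b=c[k]+[283,195]
print(b,D(plane(Z,*b,.158)),D(tri(ray(Z,*b),ray(T,323.5,259.3))[0]))
E
python3 goto.py 40 -71 162; python3 snap.py 3 wrist scene
```

```text
[294.74919614 206.50803859] [ 38.70110393 -68.41356633 158.        ] [ 40.16787268 -67.16854028 155.352086  ]
t 1.65 B now [ -5.1 -72.1 249.9] A now [-45.9 -72.1 226.4] w 0.04715898717661736 f drill [0.5, 0.3, -0.2]
shift cm [9.87 0.51 0.13] rot [-0.    0.19 -0.11]
XD per 1mm cm [ 0.05  -0.087 -0.   ]
YD per 1mm cm [ 0.  -0.   0.1]
ZD per 1mm cm [-0.087 -0.05   0.   ]
1.65 [0.49607856 0.12293954 0.38556814] [ 0.04509412 -0.49635688 -0.86694658] [-0.07254601  0.86391095 -0.49839235] [ 0.34271012 -0.51584712 -0.21534962] 0.04715898717661736 [  8.8   6.4 101.2 -30.8  76.6 -77.6]
```

View pics/wrist3.png

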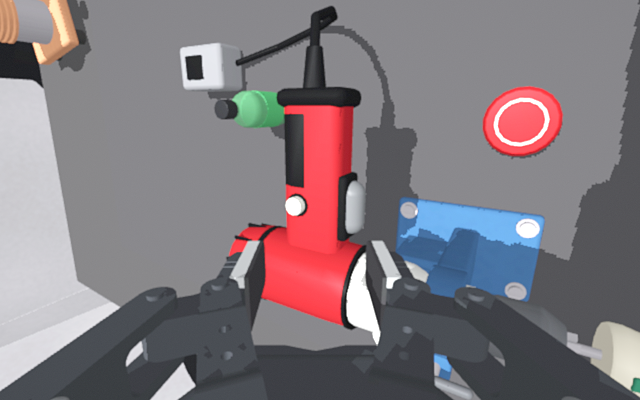

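Two decimals weren't the cause. The rows probably need every key, so I'll fill them all in.

Call:
servo_tool(rows=[{"hand": -0.1, "x": 3, "y": 1.7, "z": 0.1, "rx": 0, "ry": 0, "rz": 0}, {"hand": -0.1, "x": 5, "y": 1.7, "z": 0.1, "rx": 0, "ry": 0, "rz": 0}, {"hand": -0.1, "x": 7, "y": 1.7, "z": 0.1, "rx": 0, "ry": 0, "rz": 0}, {"hand": -0.1, "x": 8.3, "y": 1.7, "z": 0.1, "rx": 0, "ry": 0, "rz": 0}, {"hand": -0.1, "x": 9.1, "y": 1.7, "z": 0.1, "rx": 0, "ry": 0, "rz": 0}, {"hand": -0.1, "x": 9.1, "y": 1.7, "z": 0.1, "rx": 0, "ry": 0, "rz": 0}, {"hand": -0.1, "x": 9.1, "y": 1.7, "z": 0.1, "rx": 0, "ry": 0, "rz": 0}], grip_force=60)

```text
time: 2.62
ee_pos: [0.5002, 0.0917, 0.298]
eef_rot: [-89.7, 60.1, -84.9]
ft_force: [-0.0, 0.4, -0.3]
gripper_width: 0.047
```

```bash
python3 goto.py 40 -71 162; python3 snap.py 4 wrist scene;python3 goto.py 40 -71 162
```

```text
t 2.625 B now [ 26.4 -70.8 162.3] A now [-14.3 -70.7 138.9] w 0.04700104389234979 f drill [-0.4, 0.0, -0.3]
shift cm [ 0.71 -1.13  0.02] rot [-0.06  0.14 -0.09]
XD per 1mm cm [ 0.05  -0.087 -0.   ]
YD per 1mm cm [0.  0.  0.1]
ZD per 1mm cm [-0.087 -0.05   0.   ]
2.625 [0.50022113 0.09166381 0.29798522] [ 0.04422848 -0.4966824  -0.86680473] [-0.07151407  0.8638538  -0.4986405 ] [-0.03209584  0.41821171 -0.28276659] 0.04700104389234979 [  5.3  12.3 105.8 -33.1  66.  -74.6]
t 2.725 B now [ 26.4 -70.8 162.3] A now [-14.3 -70.8 138.9] w 0.0469762718132655 f drill [-0.1, -0.8, 0.2]
shift cm [ 0.71 -1.14  0.02] rot [-0.06  0.15 -0.09]
XD per 1mm cm [ 0.05  -0.087 -0.   ]
YD per 1mm cm [0.  0.  0.1]
ZD per 1mm cm [-0.087 -0.05   0.   ]
```

View pics/wrist4.png

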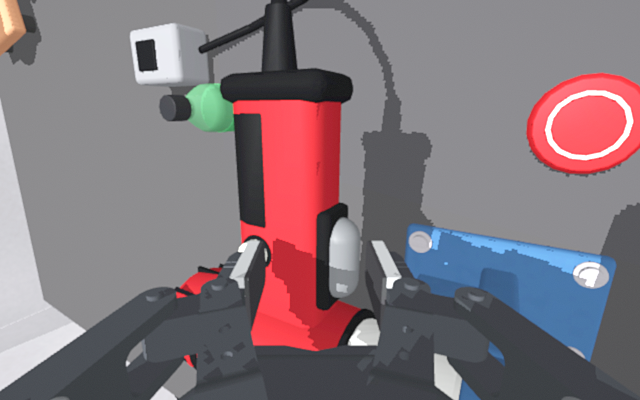

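The button shows just beyond the left fingertip at (258,250), and the right fingertip stands clear in front of the trigger (345,255). Now I'll push along +x of the drill.

Call:
servo_tool(rows=[{"hand": -0.1, "x": 0.2, "y": -0.35, "z": 0, "rx": 0, "ry": 0, "rz": 0}, {"hand": -0.1, "x": 0.4, "y": -0.7, "z": 0, "rx": 0, "ry": 0, "rz": 0}, {"hand": -0.1, "x": 0.5, "y": -0.87, "z": 0, "rx": 0, "ry": 0, "rz": 0}, {"hand": -0.1, "x": 0.5, "y": -0.87, "z": 0, "rx": 0, "ry": 0, "rz": 0}, {"hand": -0.1, "x": 0.5, "y": -0.87, "z": 0, "rx": 0, "ry": 0, "rz": 0}], grip_force=60)

```text
time: 3.35
ee_pos: [0.5009, 0.0818, 0.2976]
eef_rot: [-89.7, 60.2, -85.0]
ft_force: [-1.0, 5.3, 1.5]
gripper_width: 0.0473
```

```bash
python3 goto.py 40 -71 162; python3 snap.py 5 wrist;python3 goto.py 40 -71 162
```

```text
t 3.35 B now [ 36.3 -71.  161.8] A now [ -4.7 -71.  138.3] w 0.04726403818929743 f drill [-5.3, -0.5, 1.5]
shift cm [ 0.18 -0.28  0.04] rot [-0.06  0.12 -0.16]
XD per 1mm cm [ 0.05  -0.087 -0.   ]
YD per 1mm cm [0.  0.  0.1]
ZD per 1mm cm [-0.087 -0.05   0.   ]
3.35 [0.50085882 0.08177668 0.29755599] [ 0.04374757 -0.49562057 -0.86743668] [-0.07159618  0.8644801  -0.49754211] [-0.95136774  5.28029048  1.51485758] 0.04726403818929743 [  4.1  12.  106.2 -33.2  65.4 -75.5]
t 3.4 B now [ 36.2 -71.  161.9] A now [ -4.7 -71.  138.3] w 0.04725853299656981 f drill [-4.8, -0.9, 2.5]
shift cm [ 0.18 -0.28  0.04] rot [-0.05  0.13 -0.16]
XD per 1mm cm [ 0.05  -0.087 -0.   ]
YD per 1mm cm [0.  0.  0.1]
ZD per 1mm cm [-0.087 -0.05   0.   ]
```

View pics/wrist5.png

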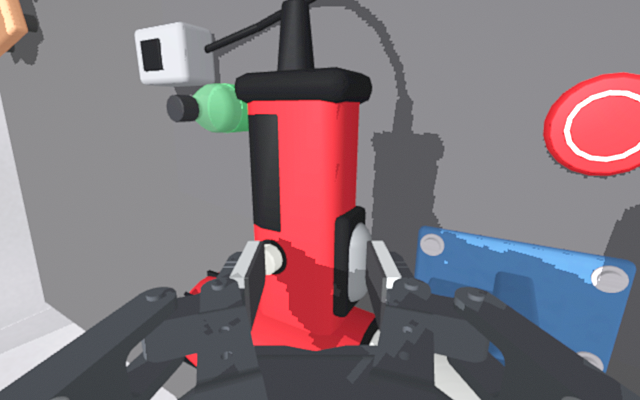

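The wrist force is 5 N, so the trigger is partly in (it meets the pad at (380,260)). Pushing to the stop.

Call:
servo_tool(rows=[{"hand": -0.1, "x": 0.1, "y": -0.17, "z": 0, "rx": 0, "ry": 0, "rz": 0}, {"hand": -0.1, "x": 0.2, "y": -0.35, "z": 0, "rx": 0, "ry": 0, "rz": 0}, {"hand": -0.1, "x": 0.25, "y": -0.45, "z": 0, "rx": 0, "ry": 0, "rz": 0}, {"hand": -0.1, "x": 0.25, "y": -0.45, "z": 0, "rx": 0, "ry": 0, "rz": 0}], grip_force=60)

```text
time: 3.9
ee_pos: [0.5012, 0.077, 0.2976]
eef_rot: [-89.7, 60.2, -84.9]
ft_force: [-0.9, 7.9, 2.1]
gripper_width: 0.047
```

```bash
python3 goto.py 40 -71 162
```

```text
t 3.9 B now [ 40.8 -71.  161.7] A now [  0.  -71.  138.4] w 0.046967226144828296 f drill [-7.9, -0.2, 2.1]
shift cm [-0.06  0.12  0.04] rot [-0.06  0.13 -0.22]
XD per 1mm cm [ 0.05  -0.087 -0.   ]
YD per 1mm cm [0.  0.  0.1]
ZD per 1mm cm [-0.087 -0.05   0.   ]
```

Call:
servo_tool(rows=[{"hand": -0.1, "x": 0.05, "y": -0.1, "z": 0, "rx": 0, "ry": 0, "rz": 0}, {"hand": -0.1, "x": 0.1, "y": -0.17, "z": 0, "rx": 0, "ry": 0, "rz": 0}, {"hand": -0.1, "x": 0.1, "y": -0.17, "z": 0, "rx": 0, "ry": 0, "rz": 0}], grip_force=60)

```text
time: 4.28
ee_pos: [0.5013, 0.0757, 0.2976]
eef_rot: [-89.7, 60.3, -84.9]
ft_force: [-1.4, 12.1, 3.1]
gripper_width: 0.0468
```

```bash
python3 goto.py 40 -71 162;python3 snap.py 6 wrist;python3 goto.py 40 -71 162
```

```text
t 4.275 B now [ 41.9 -71.  161.6] A now [  1.2 -70.9 138.4] w 0.04682008789024005 f drill [-12.2, -0.4, 3.1]
shift cm [-0.12  0.23  0.04] rot [-0.06  0.16 -0.3 ]
XD per 1mm cm [ 0.05  -0.087 -0.   ]
YD per 1mm cm [0.  0.  0.1]
ZD per 1mm cm [-0.087 -0.05   0.   ]
4.275 [0.50130608 0.07566399 0.2976294 ] [ 0.04419122 -0.49355936 -0.86858868] [-0.07157926  0.86563922 -0.49552513] [-1.39035364 12.10923196  3.07844459] 0.04682008789024005 [  3.4  11.8 106.4 -33.1  65.  -76.2]
t 4.325 B now [ 42.  -71.  161.6] A now [  1.1 -70.9 138.3] w 0.047107112131365265 f drill [-11.7, -1.4, 4.2]
shift cm [-0.12  0.24  0.04] rot [-0.06  0.16 -0.29]
XD per 1mm cm [ 0.05  -0.087 -0.   ]
YD per 1mm cm [0.  0.  0.1]
ZD per 1mm cm [-0.087 -0.05   0.   ]
```

View pics/wrist6.png

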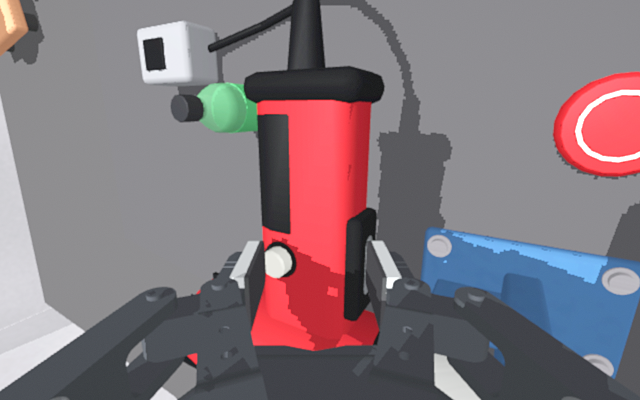

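The force rose to 12 N, above the 9 N spring, so the trigger is at its stop. The button at (278,262) is by the left fingertip. Now straight down with the trigger held.

Call:
servo_tool(rows=[{"hand": -0.1, "x": 0.2, "y": 0.1, "z": 0, "rx": 0, "ry": 0, "rz": 0}, {"hand": -0.1, "x": 0.4, "y": 0.2, "z": 0, "rx": 0, "ry": 0, "rz": 0}, {"hand": -0.1, "x": 0.5, "y": 0.3, "z": 0, "rx": 0, "ry": 0, "rz": 0}, {"hand": -0.1, "x": 0.5, "y": 0.3, "z": 0, "rx": 0, "ry": 0, "rz": 0}], grip_force=60)

```text
time: 4.82
ee_pos: [0.5018, 0.076, 0.2923]
eef_rot: [-89.4, 60.3, -84.6]
ft_force: [0.5, 13.9, 3.9]
gripper_width: 0.0471
```

```bash
python3 goto.py 42 -71 152;python3 snap.py 7 wrist
```

```text
t 4.825 B now [ 41.7 -70.1 156.3] A now [  0.8 -70.  132.9] w 0.04706099720968191 f drill [-13.8, 1.6, 3.9]
shift cm [ 0.4   0.27 -0.01] rot [-0.07  0.28 -0.3 ]
XD per 1mm cm [ 0.05  -0.087 -0.   ]
YD per 1mm cm [0.  0.  0.1]
ZD per 1mm cm [-0.087 -0.05   0.   ]
4.825 [0.50179849 0.07604788 0.29226217] [ 0.04629879 -0.49333997 -0.86860353] [-0.07142241  0.86567569 -0.49548404] [ 0.48666948 13.90410459  3.85761609] 0.04706099720968191 [  3.4  12.3 106.5 -33.3  64.3 -75.7]
```

View pics/wrist7.png

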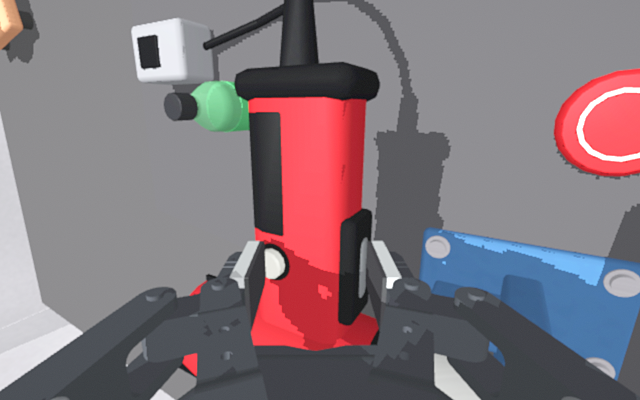

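Call:
servo_tool(rows=[{"hand": -0.1, "x": 0.2, "y": 0.1, "z": 0, "rx": 0, "ry": 0, "rz": 0}, {"hand": -0.1, "x": 0.35, "y": 0.2, "z": 0, "rx": 0, "ry": 0, "rz": 0}, {"hand": -0.1, "x": 0.45, "y": 0.25, "z": 0, "rx": 0, "ry": 0, "rz": 0}, {"hand": -0.1, "x": 0.45, "y": 0.25, "z": 0, "rx": 0, "ry": 0, "rz": 0}], grip_force=60)

```text
time: 5.38
ee_pos: [0.5019, 0.0757, 0.2879]
eef_rot: [-89.5, 60.2, -84.7]
ft_force: [-3.4, 12.4, 9.5]
gripper_width: 0.0473
```

```bash
python3 goto.py 42 -71 152;python3 snap.py 8 wrist
```

```text
t 5.375 B now [ 42.4 -70.1 152.1] A now [  1.4 -70.  128.6] w 0.047271699334802485 f drill [-12.6, -2.4, 9.5]
shift cm [-0.    0.1  -0.02] rot [-0.09  0.27 -0.19]
XD per 1mm cm [ 0.05  -0.087 -0.   ]
YD per 1mm cm [0.  0.  0.1]
ZD per 1mm cm [-0.087 -0.05   0.   ]
5.375 [0.50191704 0.07565929 0.28788558] [ 0.04620571 -0.49492035 -0.86770899] [-0.07112247  0.86480236 -0.49704977] [-3.43293458 12.39726843  9.49885386] 0.047271699334802485 [  3.4  12.7 106.6 -33.6  63.9 -75.4]
```

View pics/wrist8.png

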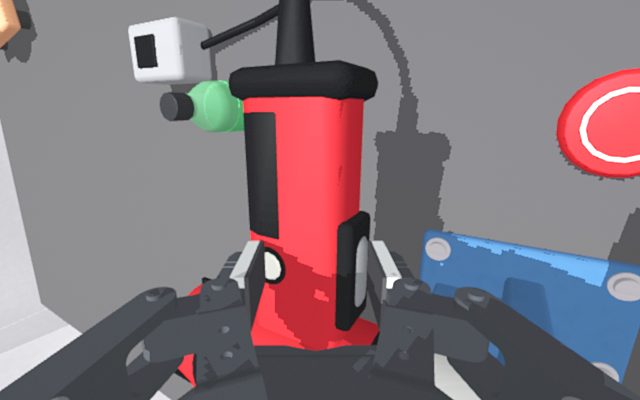

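Call:
servo_tool(rows=[{"hand": -0.1, "x": 0.1, "y": 0, "z": 0, "rx": 0, "ry": 0, "rz": 0}, {"hand": -0.1, "x": 0.2, "y": 0, "z": 0, "rx": 0, "ry": 0, "rz": 0}, {"hand": -0.1, "x": 0.2, "y": 0, "z": 0, "rx": 0, "ry": 0, "rz": 0}], grip_force=60)

```text
time: 5.8
ee_pos: [0.502, 0.0754, 0.2875]
eef_rot: [-89.3, 60.2, -84.6]
ft_force: [-9.0, 19.9, 21.3]
gripper_width: 0.0472
```

```bash
python3 goto.py 42 -71 152;python3 snap.py 9 wrist scene
python3 - <<'E'
import cv2,numpy as np
a=cv2.imread("pics/wrist9.png")[220:320,200:420];b=cv2.imread("pics/wrist8.png")[220:320,200:420]
cv2.imwrite("pics/z9.png",np.vstack([cv2.resize(b,(660,300)),cv2.resize(a,(660,300))]))
E
```

```text
t 5.8 B now [ 42.6 -69.9 151.7] A now [  1.7 -69.7 128.3] w 0.047189535274389224 f drill [-20.5, -7.3, 21.3]
shift cm [-0.05  0.1  -0.03] rot [-0.13  0.31 -0.2 ]
XD per 1mm cm [ 0.05  -0.087 -0.   ]
YD per 1mm cm [0.001 0.    0.1  ]
ZD per 1mm cm [-0.087 -0.05   0.001]
5.8 [0.50203538 0.07539787 0.28752534] [ 0.04695294 -0.49484859 -0.8677098 ] [-0.07039233  0.8648691  -0.49703759] [-9.02971868 19.85325835 21.25080076] 0.047189535274389224 [  3.4  12.8 106.6 -33.6  63.8 -75.3]
```

View pics/z9.png

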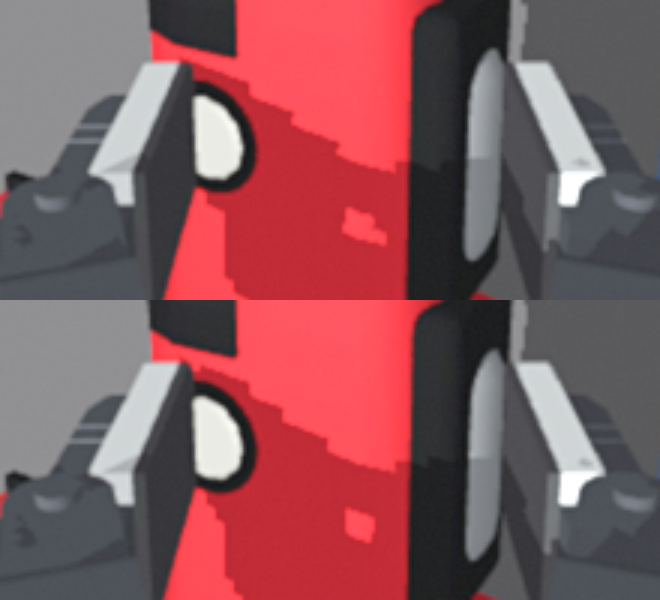

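The downward force is a firm 21 N with almost no further travel. The fingertip is at z 151.7 (home is about 152) and the button is flush in its ring, so it is home. Now easing the trigger toward -x while keeping the button down.

Call:
servo_tool(rows=[{"hand": -0.1, "x": -0.05, "y": 0.1, "z": 0, "rx": 0, "ry": 0, "rz": 0}, {"hand": -0.1, "x": -0.1, "y": 0.2, "z": 0, "rx": 0, "ry": 0, "rz": 0}, {"hand": -0.1, "x": -0.15, "y": 0.3, "z": 0, "rx": 0, "ry": 0, "rz": 0}, {"hand": -0.1, "x": -0.2, "y": 0.4, "z": 0, "rx": 0, "ry": 0, "rz": 0}, {"hand": -0.1, "x": -0.25, "y": 0.45, "z": 0, "rx": 0, "ry": 0, "rz": 0}, {"hand": -0.1, "x": -0.25, "y": 0.45, "z": 0, "rx": 0, "ry": 0, "rz": 0}], grip_force=60)

```text
time: 6.65
ee_pos: [0.5021, 0.0778, 0.2872]
eef_rot: [-89.5, 59.9, -84.7]
ft_force: [-2.5, -0.2, 13.2]
gripper_width: 0.0469
```

```bash
python3 goto.py 42 -71 152;python3 snap.py 10 wrist
python3 - <<'E'
import cv2,numpy as np
a=cv2.imread("pics/wrist10.png")[220:320,200:420]
cv2.imwrite("pics/z10.png",cv2.resize(a,(660,300)))
E
```

```text
t 6.65 B now [ 40.8 -69.8 151.9] A now [  0.3 -69.7 128.4] w 0.046885926673826094 f drill [-0.1, -2.5, 13.2]
shift cm [ 0.04 -0.14 -0.05] rot [-0.11  0.23  0.12]
XD per 1mm cm [ 0.05  -0.086 -0.   ]
YD per 1mm cm [0.  0.  0.1]
ZD per 1mm cm [-0.086 -0.05   0.   ]
6.65 [0.50209446 0.07782501 0.28717151] [ 0.04599041 -0.49974688 -0.86494967] [-0.07044497  0.86208769 -0.50183894] [-2.51980951 -0.15724383 13.1559362 ] 0.046885926673826094 [  3.8  13.  106.5 -33.9  64.1 -74.9]
```

View pics/z10.png

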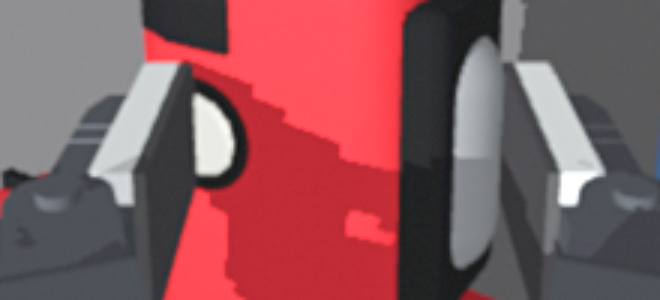

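Call:
servo_tool(rows=[{"hand": -0.1, "x": -0.05, "y": 0.1, "z": 0, "rx": 0, "ry": 0, "rz": 0}, {"hand": -0.1, "x": -0.1, "y": 0.2, "z": 0, "rx": 0, "ry": 0, "rz": 0}, {"hand": -0.1, "x": -0.15, "y": 0.3, "z": 0, "rx": 0, "ry": 0, "rz": 0}, {"hand": -0.1, "x": -0.2, "y": 0.35, "z": 0, "rx": 0, "ry": 0, "rz": 0}, {"hand": -0.1, "x": -0.2, "y": 0.35, "z": 0, "rx": 0, "ry": 0, "rz": 0}], grip_force=60)

```text
time: 7.32
ee_pos: [0.5021, 0.0812, 0.2872]
eef_rot: [-89.5, 59.8, -84.7]
ft_force: [-0.6, -5.6, 10.4]
gripper_width: 0.0471
```

```bash
python3 goto.py 42 -71 152;python3 snap.py 11 wrist
python3 - <<'E'
import cv2,numpy as np
a=cv2.imread("pics/wrist11.png")[220:320,200:420]
cv2.imwrite("pics/z11.png",cv2.resize(a,(660,300)))
E
```

```text
t 7.325 B now [ 37.6 -69.5 152.1] A now [ -3.  -69.4 128.4] w 0.04705603691363533 f drill [5.5, -1.0, 10.4]
shift cm [ 0.22 -0.43 -0.08] rot [-0.13  0.25  0.19]
XD per 1mm cm [ 0.05  -0.086 -0.   ]
YD per 1mm cm [0.  0.  0.1]
ZD per 1mm cm [-0.086 -0.05   0.   ]
7.325 [0.50206559 0.08123538 0.28717221] [ 0.04634398 -0.50068722 -0.8643868 ] [-0.07013712  0.86155004 -0.50280445] [-0.57176535 -5.61654842 10.41699774] 0.04705603691363533 [  4.2  13.1 106.4 -33.9  64.3 -74.5]
```

View pics/z11.png

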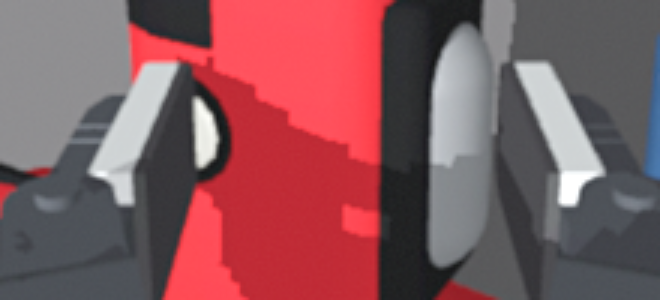

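A gap has opened between the pad and the trigger while the button is still held down, so the trigger looks caught. I'll ease a bit more to confirm, then lift away along the tool axis.

Call:
servo_tool(rows=[{"hand": -0.1, "x": -0.1, "y": 0.2, "z": 0, "rx": 0, "ry": 0, "rz": 0}, {"hand": -0.1, "x": -0.1, "y": 0.2, "z": 0, "rx": 0, "ry": 0, "rz": 0}], grip_force=60)

```text
time: 7.62
ee_pos: [0.502, 0.0835, 0.2871]
eef_rot: [-89.4, 59.8, -84.7]
ft_force: [0.6, -5.1, 11.5]
gripper_width: 0.047
```

```bash
python3 goto.py 42 -71 152;python3 snap.py 12 wrist
python3 - <<'E'
import cv2,numpy as np
a=cv2.imread("pics/wrist12.png")[220:320,200:420]
cv2.imwrite("pics/z12.png",cv2.resize(a,(660,300)))
E
```

```text
t 7.625 B now [ 35.4 -69.4 152. ] A now [ -5.2 -69.3 128.3] w 0.04703798618404798 f drill [5.1, 0.2, 11.5]
shift cm [ 0.32 -0.63 -0.09] rot [-0.12  0.26  0.2 ]
XD per 1mm cm [ 0.05  -0.086 -0.   ]
YD per 1mm cm [0.  0.  0.1]
ZD per 1mm cm [-0.086 -0.05   0.001]
7.625 [0.50195638 0.08345064 0.28709145] [ 0.04664624 -0.50079807 -0.86430633] [-0.07015791  0.86146897 -0.50294043] [ 0.59885678 -5.11470642 11.45150474] 0.04703798618404798 [  4.4  13.1 106.3 -33.9  64.4 -74.3]
```

View pics/z12.png

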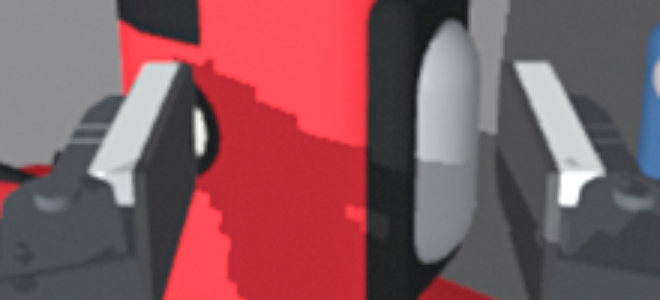

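The gap is wide and the trigger has not followed, so it is caught. Lifting off.

Call:
servo_tool(rows=[{"hand": -0.1, "x": -1, "y": 0, "z": 0, "rx": 0, "ry": 0, "rz": 0}, {"hand": -0.1, "x": -3, "y": 0, "z": 0, "rx": 0, "ry": 0, "rz": 0}, {"hand": -0.1, "x": -5, "y": 0, "z": 0, "rx": 0, "ry": 0, "rz": 0}, {"hand": -0.1, "x": -7, "y": 0, "z": 0, "rx": 0, "ry": 0, "rz": 0}, {"hand": -0.1, "x": -8, "y": 0, "z": 0, "rx": 0, "ry": 0, "rz": 0}, {"hand": -0.1, "x": -8, "y": 0, "z": 0, "rx": 0, "ry": 0, "rz": 0}, {"hand": -0.1, "x": -8, "y": 0, "z": 0, "rx": 0, "ry": 0, "rz": 0}], grip_force=60)

```text
time: 8.55
ee_pos: [0.4968, 0.1243, 0.353]
eef_rot: [-90.0, 60.1, -85.2]
ft_force: [-0.4, 0.3, -0.3]
gripper_width: 0.047
```

```bash
python3 goto.py 42 -71 152;python3 snap.py 13 wrist scene top; python3 snap.py 14 wrist scene
python3 - <<'E'
from h import *
Z=load("wrist13");p=Z["p"].astype(int)
a=Z["p"][170:300,240:420,::-1];cv2.imwrite("pics/z13.png",cv2.resize(a,(720,520)))
s=[cv2.resize(load(n)["p"][180:250,370:450,::-1],(400,350)) for n in("scene13","scene14")];cv2.imwrite("pics/s13.png",np.hstack(s))
for n in ("scene0","scene13","scene14"):
    q=load(n)["p"][200:240,395:445].astype(int);m=(q[...,1]>q[...,0]+30);y,x=np.where(m);print(n,"green",m.sum(),x.mean()+395,y.mean()+200)
E
```

```text
t 8.55 B now [ -6.3 -71.8 217.4] A now [-47.1 -71.8 194. ] w 0.04700479809115634 f drill [-0.3, -0.4, -0.3]
shift cm [ 8.08 -0.9   0.08] rot [-0.01  0.01 -0.09]
XD per 1mm cm [ 0.05  -0.087  0.   ]
YD per 1mm cm [0.  0.  0.1]
ZD per 1mm cm [-0.087 -0.05   0.   ]
8.55 [0.49681737 0.12427039 0.35304688] [ 0.04190094 -0.49691546 -0.86678679] [-0.07242256  0.86375596 -0.49867887] [-0.41748724  0.28418967 -0.3189987 ] 0.04700479809115634 [  9.    8.9 102.5 -31.2  73.6 -75.5]
8.7 [0.49690414 0.12418313 0.35306009] [ 0.04168344 -0.49697525 -0.86676299] [-0.0722342   0.86374783 -0.49872026] [-0.70348258 -0.12397145  0.53698354] 0.04728258795276716 [  8.9   8.9 102.5 -31.2  73.6 -75.5]
scene0 green 49 424.9795918367347 214.44897959183675
scene13 green 50 421.98 222.42000000000002
scene14 green 18 426.6111111111111 210.66666666666666
```

View pics/z13.png

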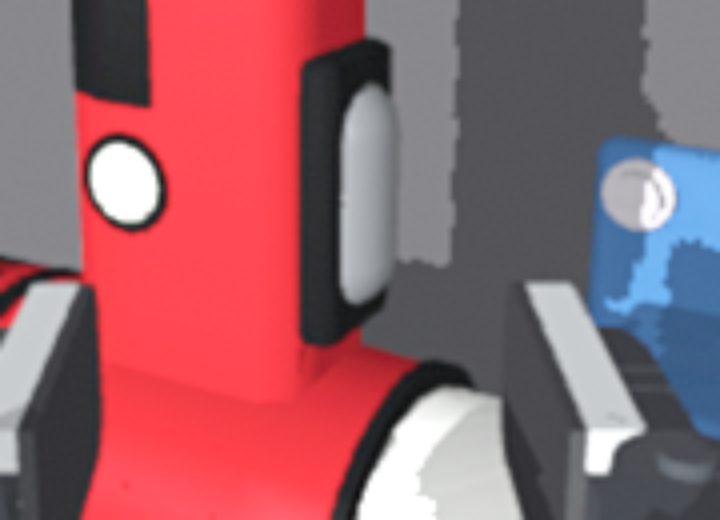

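View pics/s13.png

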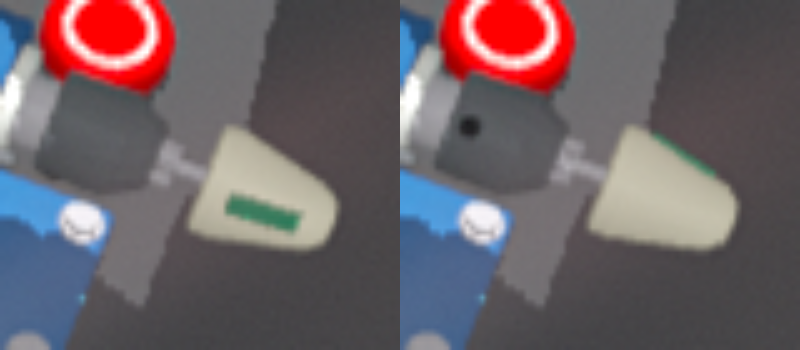

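The button is flush, the trigger sits part-way in, and the green streak jumps round between the two frames. The drill is running hands-free with the hand clear, so I'm handing in.

```bash
python3 -c "
from rig import *
print(job_done())"
```

```text
the job is handed in; nothing more can be done
None
```

The drill is running hands-free on its lock, and I handed the job in at about 8.7 s of the 38 s. No verdict was reported.

- **What I did:** I tilted the gripper 30° so the lower fingertip pushed the trigger and the upper one pushed the button. I pushed the trigger to its stop (12 N, above the spring's 9 N), then pressed the button home. It stopped firm at 21 N, with the fingertip at z 151.7 mm against about 152 mm expected. Then I eased the trigger about 7 mm toward the chuck with the button held, until the pad parted from the caught trigger, and lifted away.
- **Last checks:** The button stayed flush and the trigger stayed part-way in. The cone's green streak moved between two frames 0.15 s apart, so the spindle is turning. Wrist force was about 0 N with the hand clear. The arm kept well away from the chuck, cone, cap, bottle and jar, but I did not re-measure the cap, bottle and jar at the end.
- **Disagreements:** Two-view triangulation put the button top at about z 155 mm against the stated 158 mm. That is slightly more than the 2 mm calibration error, and the height of the button's end stop agreed with the stated figure. My pixel count of the streak's position was too coarse for a speed figure, so I judged the rotation from the pictures.
- **Refused moves:** Two move calls were refused because the rows left out some keys. Nothing moved in either case.

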